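# Pin the slicer fence up against the loaf

## Task

The slicer's product fence has been cleaned and put back loose: pull its T-handled ball-lock pin out of the parking boss, slide the fence up to the cheese loaf, and lock it with the pin in the last hole of the rail that it reaches without shoving the loaf, the pin fully home through fence and rail. Feel for the hole with a light hand and never force the pin (25 N is plenty, and only the detent needs that much); leave the loaf and everything else where they are.

Things in the scene. Friction and masses are not known exactly. Their poses are not given: they have to be found in the camera images.
- slicer: Electric slicer, aluminium, fixed; base 400 x 270 mm, 395 mm high. Origin on the counter under the middle of the base frame; x towards its control panel, y towards its product tray, z up. All its parts that are higher than the tray lie at y below 0 in this frame.
- carriage: Product carriage, fixed: a level tray; along its outer edge runs a steel index rail, top flush with the tray, and in line with it, at carriage x -60, y 0 mm, stands the pin's parking boss (30 x 32 mm, top 14 mm above the tray, 26 mm thick, through hole 11 mm). Origin: on the rail's centre line at tray level; x along the rail towards the loaf, y away from the blade, z up.
- handle_end (a point): Outer end of the black carriage handle, a level bar 29 mm thick along the carriage's y, at carriage x 165, y 144, z -14 mm; its guard disc (60 mm diameter) is at y 24 mm. The tray covers carriage x -80 to 200, y -200 to -16 mm, with an end wall 50 mm high at x 197 mm; beyond it lies the product pusher, swung back, up to 60 mm above the tray.
- rail_mid (a point): Nominal middle of the rail's row of holes, carriage x 55, y 0, z 0 mm. Rail 170 x 32 mm, 12 mm thick, open below; six through holes of 11 mm on its centre line, 22 mm apart. The rail is clamped in slots and firm, but the whole row of holes may stand anywhere up to 8 mm either way along x of this nominal place, so which positions align is found by feel.
- fence (a joint): Fence's travel along the rail, m: carriage x of the fence hole's axis; grows towards the loaf; range -0.020 to 0.125. It is loose, slides stiffly (2 to 4 N) and stays where left. Fence: foot block 36 (x) x 32 x 14 mm high on the rail, and a plate 4 mm thick, 160 mm long, that stands across the tray to 65 mm above it. The plate begins 26 mm inside the hole's axis.
- fence_hole (a point): Mouth of the fence's vertical through hole (11 mm diameter), on the foot's top face, 14 mm above the rail's top. Axes as the carriage's.
- fence_face (a point): Middle of the fence plate's face towards the loaf, 20 mm ahead (+x) of the fence hole's axis, 37 mm above the tray. Axes as the carriage's.
- pin: T-handled ball-lock pin, about 60 g, at the start seated in the parking boss. Origin: on its axis, underside of its collar (22 mm diameter, 6 mm high), which rests on the boss or, when home, on the fence's foot; z up. Black crossbar 44 mm long along the pin's y, 10 mm thick along its x, 12 mm high, centred 26 mm above the origin: pinch it across the 10 mm.
- pin_tip (a point): Tip of the steel shank (10 mm diameter, the last 4 mm tapered to 6.4 mm), 37 mm below the pin's origin. Home: 23 mm below the rail's top. Standing on the rail between holes: the collar is 23 mm above the fence's foot. With its tip 8 to 12 mm below the foot's top the pin is in the foot only and can carry the fence along.
- pin_balls (a point): Level of the pin's two spring balls, 30.5 mm below the collar, standing out 2 mm each side along the pin's y. Parked or home, they lie just under the boss or rail. Squeezing them into a hole, on pulling out or on entering the fence's hole from above, takes about 8 to 16 N; while they are inside a hole the pin rubs with 1 to 4 N.
- loaf: Cheese loaf, loose, 0.5 to 0.85 kg, 60 mm along x, 110 mm along y, 75 mm high, on the tray 105 mm inside the rail's centre line. Origin: centre of its underside; axes nearly the carriage's. Not to be shoved.
- loaf_face (a point): Middle of the loaf's face towards the fence, 30 mm from its centre in -x, 37 mm above the tray.
- offcut: Bystander: cheese offcut 28 x 75 x 18 mm on the tray behind the fence. Origin: centre of underside.
- pan: Bystander: steel food pan 220 x 160 x 65 mm on the counter. Origin: centre of underside.
- sanitiser: Bystander: clear bottle, 68 mm diameter, 190 mm high. Origin: centre of underside.
- bowl: Bystander: steel bowl, 120 mm diameter, 55 mm high. Origin: centre of underside.
- knife: Bystander: kitchen knife, 305 mm long along its x, handle to -x. Origin: underside, at the heel of the blade.
- plate: Bystander: white plate, 140 mm diameter, 18 mm high. Origin: centre of underside.
- jar: Bystander: glass jar with steel lid, 64 mm diameter, 85 mm high. Origin: centre of underside.
There are look-alikes about, which are no part of the job. Of the things shaped like the pin, the bare steel one is meant.

How it is judged:
On the way:
1. the pin is drawn clear out of its parking boss (z of pin_tip in the frame of carriage above 0.015 m), for 0.1 s.
At the end, for the whole second after the job is handed in: pin home through the fence foot and a rail hole: collar within 2.5 mm of the foot, axis within 2.5 mm of the fence hole and upright within 0.09 rad, tip at least 19 mm below the rail top; gap from fence to loaf under 26 mm; loaf within 8 mm of its start; pin at rest (z of pin in the frame of fence_hole below 0.0025 m and horizontal distance between pin and fence_hole below 0.0025 m and angle between the z axis of pin and the z axis of carriage, either way round below 0.09 rad and z of pin_tip in the frame of carriage below -0.019 m and x of loaf_face in the frame of fence_face below 0.026 m and distance of loaf from where it was at the start of the episode below 0.008 m and linear speed of pin below 0.01 m/s); the robot touches nothing.
It fails at once if the pin is forced: more than 50 N in all between pin and fence or carriage (contact force between pin and carriage above 50 N).
It fails at once if the loaf is shoved more than 8 mm (distance of loaf from where it was at the start of the episode above 0.008 m).
It fails at once if a bystander is moved more than 15 mm (distance of any of offcut, pan, sanitiser, bowl, knife, plate, jar from where it was at the start of the episode above 0.015 m).
It also fails if it takes over 70 s, if anything falls off the work surface, if the arm or the gripper's body presses on something with over 40 N, if the wrist force passes 120 N, or if a joint passes its speed limit or range.

## Robot

A 6-joint arm with a two-finger parallel gripper is mounted at the origin on the work surface. World frame = base frame: x ahead of the robot, y to its left, z up, the work surface at z = 0. Lengths are in m, angles in rad, forces in N, time in s.
With the tool pointing down it reaches from about 0.3 to 0.875 m from the base axis. Payload 6.4 kg.
Tool frame: the origin (TCP) lies midway between the tips of the shut fingers; the grasp point (between the pads) lies 19 mm behind it; z points along the fingers, y is the direction in which the jaws open and shut (so a half turn about z gives the same grasp; the last joint's range is limited). The gripper opens to 85 mm and grips with 20 to 120 N. Pads are 22 mm wide; open, the fingers measure 114 mm over their backs; the gripper's body (76 mm by 85 mm) begins 54 mm behind the grasp point. The pads swing forward as they close: fully open they stand 13 mm farther back than shut.
Start: joints at [-1.405, 0.181, 1.607, -0, 1.354, -0.206], TCP at [0.209, -0.536, 0.231] pointing down, gripper open.
Joint ranges: [-2.99, 2.99], [-0.89, 2.07], [0.3, 2.58], [-1.14, 4.28], [0, 2.63], [-3.12, 3.12]. Speed limits (rad/s): [2.57, 2.57, 3.01, 3.14, 3.14, 3.14].

## Interface

Orientations are given as a unit quaternion [w, x, y, z].
In Python, from bench import ctrl, optics, ticket gives the robot as it stands. The module is installed in compiled form; this text tells all that it offers.
- The arm moves only by the tool step_arm, never from a script. Its argument "targets" is text: rows parted by semicolons, each of 6 numbers parted by spaces: the shift along the tool's x, y, z in mm, then the turn, a rotation vector about the tool's x, y, z in rad. In form: dx dy dz rx ry rz; .... A call has 1 to 8 rows; each row is the pose to reach, as a shift and turn from the pose commanded when the call began, along the tool's axes at that moment; what a row does not reach only later rows make up. A row lasts 1/8 s, in which the tool goes at most 62.5 mm and 10.7 degrees, less where a joint would pass 70% of its speed; a pose out of reach is approached as far as the arm can. A call with a gripper value outside its range is refused whole. "grip" is the opening in per cent of the stroke, from 0 (shut) to 100 (fully open), set as the call begins (left out, the last holds). The fingers move at their own pace and stop on an object; the grip force is fixed at half the most. Time passes only in rows, so rows that repeat a pose let the fingers close. It gives the time, the measured TCP pose, the force and the opening at its end, in the units of the state.
- ctrl.get_obs(): the state, without advancing time (a new reading comes with each control period).
- optics.camera(name): name is "scene" or "top" or "wrist"; returns a dict with "image" (384x512x3 uint8, red, green, blue), "mtx" (3x3 intrinsics, pixels), "xyz" and "orientation" of the camera in the world. Camera axes: x right, y up, looking along -z (the intrinsics and any distortion apply to the point x, -y, -z); pixel columns grow to the right and rows downward; lengths in m; the calibration is good to about 2 mm. A picture is of the moment at which its call begins. There is no depth.
- ticket.hand_in(): hands the job in, once; it reports no verdict.
The state is a dict: "time_s": time; "q": joint angles; "dq": joint speeds; "joint_efforts": joint torques, N m; "eef_pos": TCP position; "eef_rot": TCP orientation; "wrist_force": force on the tool from outside, world axes, zero at the start; "torque": the same for the moment, N m; "opening": opening from 0.0 (shut) to 1.0 (fully open).
Only numpy, scipy, OpenCV 4.12 (cv2) and the standard library are available. Lean on these libraries where they do the work, as an engineer would, in place of code of your own. Each camera call takes 0.05 s, during which the arm holds its last target.

## Working session

There is one attempt and no reset: what is moved stays moved. The work goes in short steps, Python scripts to look and compute and a tool call to move; the robot and the scene stay as the last step left them, time stands still between calls to the robot, and variables do not carry over. Pictures are saved under pics/ and viewed, and the job is handed in when it is done.

Besides the shell and the picture viewer there is one more tool, called after "Call:" as name(argument=value, ...), one argument or row to a line, values as JSON. step_arm: Moves the arm, as the interface text tells. Its arguments: {"type":"object","properties":{"targets":{"type":"string"},"grip":{"type":"number"}},"required":["targets"]}

```bash
mkdir -p pics
python3 - <<'E'
from bench import ctrl, optics
import cv2,json
o=ctrl.get_obs(); print({k:(v if isinstance(v,float) else [round(float(x),4) for x in v] if hasattr(v,'__len__') else v) for k,v in o.items()})
for n in ("scene","top","wrist"):
    c=optics.camera(n); cv2.imwrite(f"pics/{n}0.png",c["image"][:,:,::-1]); print(n,c["mtx"],c["xyz"],c["orientation"],c.keys())
    import numpy as np; np.savez(f"{n}0.npz",**{k:c[k] for k in("image","mtx","xyz","orientation")})
E
```

```text
{'time_s': 0.0, 'q': [-1.4053, 0.1815, 1.608, -0.0, 1.3538, -0.2063], 'dq': [-0.0013, 0.0004, 0.0014, 0.0026, 0.0016, -0.0008], 'joint_efforts': [-0.0016, -44.4873, -35.134, -0.0006, 0.009, 0.0], 'eef_pos': [0.2088, -0.5351, 0.2304], 'eef_rot': [-0.0009, 0.9828, 0.1848, 0.0], 'wrist_force': [-0.4328, -0.2897, 0.7113], 'torque': [-0.0234, 0.018, 0.0071], 'opening': 1.0014209559720926}
scene [[413.83053718   0.         259.65049011]
 [  0.         413.83053718 192.48425279]
 [  0.           0.           1.        ]] [1.26805126 0.07634699 0.84171516] [0.70836665 0.31918265 0.2560448  0.57513493] dict_keys(['image', 'mtx', 'xyz', 'orientation'])
top [[362.92571587   0.         259.35066034]
 [  0.         362.92571587 188.82867593]
 [  0.           0.           1.        ]] [0.41362162 0.24574084 1.16690483] [-0.69746817 -0.04095921  0.02353402  0.71505709] dict_keys(['image', 'mtx', 'xyz', 'orientation'])
wrist [[319.21852499   0.         255.40816189]
 [  0.         319.21852499 190.46154685]
 [  0.           0.           1.        ]] [ 0.27801223 -0.50874139  0.37249679] [ 0.81697572 -0.12080733  0.08321423 -0.55770213] dict_keys(['image', 'mtx', 'xyz', 'orientation'])
```

View pics/scene0.png

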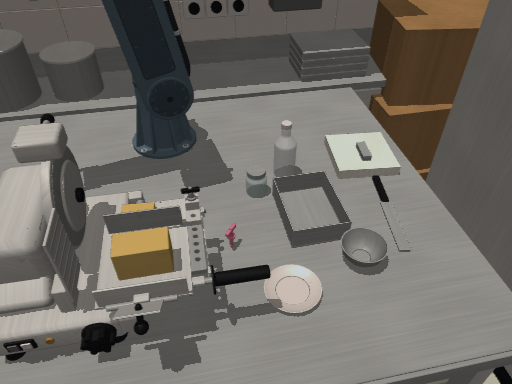

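View pics/top0.png

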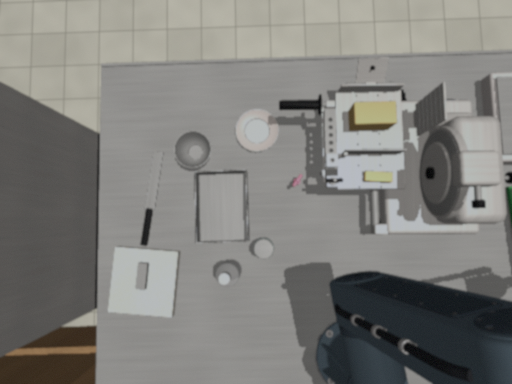

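View pics/wrist0.png

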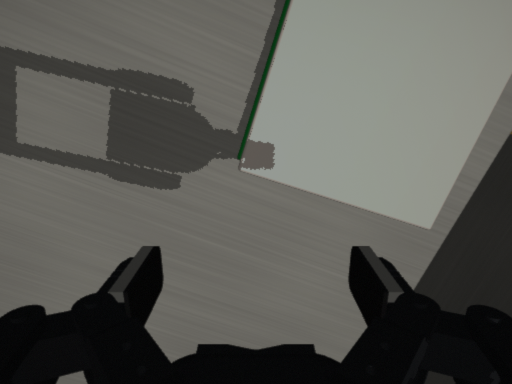

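Run:
```python
import cv2
a=cv2.imread("pics/scene0.png"); cv2.imwrite("pics/scene0c.png",cv2.resize(a[160:352,70:326],None,fx=3.1,fy=3.1,interpolation=cv2.INTER_CUBIC))
a=cv2.imread("pics/top0.png"); cv2.imwrite("pics/top0c.png",cv2.resize(a[50:210,270:430],None,fx=3.7,fy=3.7,interpolation=cv2.INTER_CUBIC))
```

```text
(no output)
```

View pics/scene0c.png

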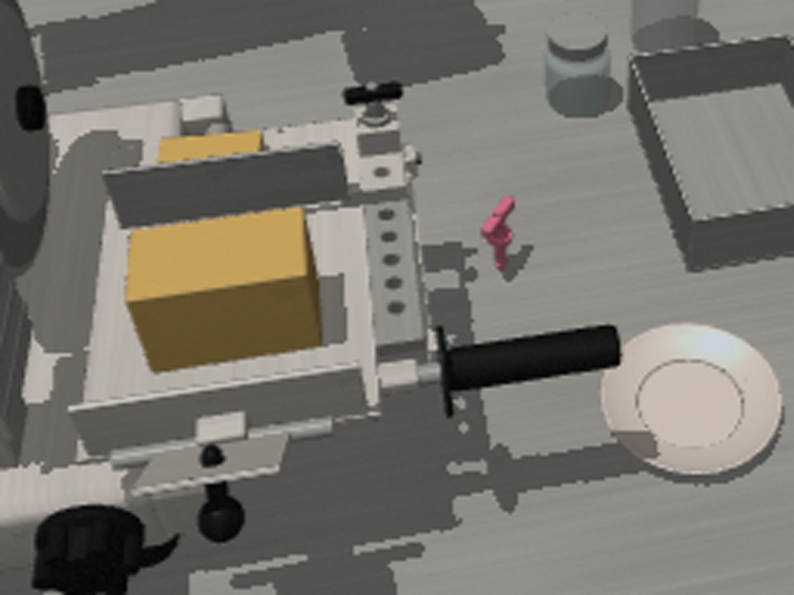

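View pics/top0c.png

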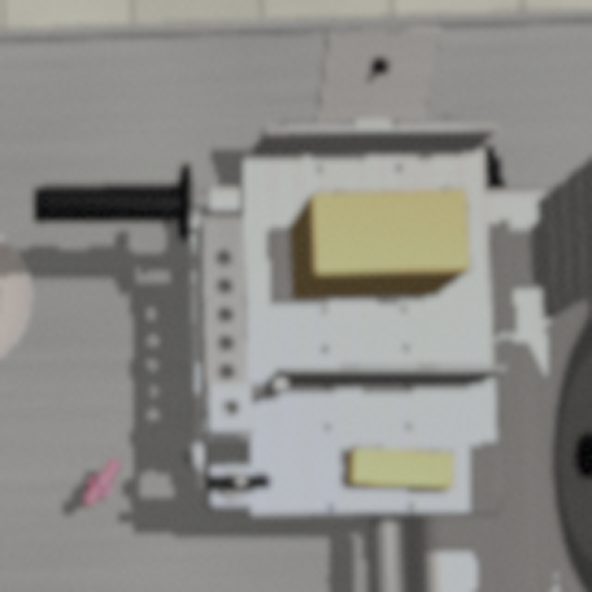

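```bash
cat > h.py <<'E'
import numpy as np, cv2
from scipy.spatial.transform import Rotation as R
from scipy.optimize import least_squares
def q2R(q): return R.from_quat([q[1],q[2],q[3],q[0]])
def proj(c,P):
    p=q2R(c["orientation"]).inv().apply(np.atleast_2d(P)-c["xyz"]); p=p*[1,-1,-1]
    u=p@np.asarray(c["mtx"]).T; return u[:,:2]/u[:,2:]
def load(n): d=np.load(n+".npz"); return {k:d[k] for k in d}
E
cat > fit.py <<'E'
from h import *
S=load("scene0");T=load("top0")
s=lambda x,y:(x/3.1+70-.34,y/3.1+160-.34); t=lambda x,y:(x/3.7+270-.36,y/3.7+50-.36)
# name, fn(p)->carriage pt, cam, px
obs=[]
def add(n,f,sp,tp):
    if sp: obs.append((n,f,S,s(*sp)))
    if tp: obs.append((n,f,T,t(*tp)))
add("bar",lambda o,f:(-60,0,40),(373.5,94),(238,482))
add("barA",lambda o,f:(-60,22,40),(402,92),(208,483))
add("barB",lambda o,f:(-60,-22,40),(345,96),(268,481))
add("hend",lambda o,f:(165,144,-14),(618,343),(37,203))
add("hguard",lambda o,f:(165,24,-14),(444,370),(185,201))
for k,(a,b) in enumerate(zip([(386,214),(389,237),(391,259),(393,283),(396,307)],[(223,372),(225,343),(224,314),(224,286),(223,258)])):
    add(f"h{k+2}",lambda o,f,k=k:(22+22*k+o,0,0),a,b)
add("fh",lambda o,f:(f,0,14),(381,172),(232,407))
def pts(p):
    Rz=R.from_euler('z',p[3]); return np.array([Rz.apply(np.array(f(p[4],p[5]))/1000)+p[:3] for _,f,_,_ in obs])
def res(p):
    W=pts(p); return np.concatenate([proj(c,w)[0]-px for w,(_,_,c,px) in zip(W,obs)])
if __name__=="__main__":
    best=None
    for y in np.arange(-3,3.1,.75):
        r=least_squares(res,[.5,0,.2,y,0,0],x_scale=[.1,.1,.1,.5,10,10],loss="soft_l1")
        if best is None or r.cost<best.cost: best=r
    p=best.x; print(p.round(4),best.cost); e=res(p).reshape(-1,2)
    for (n,_,c,_),v in zip(obs,e): print(n,"S" if c is S else "T",v.round(1))
    np.save("car.npy",p)
E
python3 fit.py
```

```text
[ 0.5813  0.0686  0.1601 -0.0172  6.7733 -0.9277] 3.445694759970258
bar S [-0.5 -0.2]
bar T [-0.3 -0.1]
barA S [-0.3 -0.7]
barA T [-0.4 -0.3]
barB S [-0.8  0.3]
barB T [-0.1  0.1]
hend S [0.1 0.5]
hend T [-1.5  0.4]
hguard S [-1.2  0.6]
hguard T [0.3 0.3]
h2 S [ 0. -0.]
h2 T [ 0.4 -0.2]
h3 S [-0.2 -0.3]
h3 T [-0.3 -0.1]
h4 S [-0.1 -0. ]
h4 T [-0.2  0. ]
h5 S [ 0.1 -0.1]
h5 T [-0.4 -0.1]
h6 S [-0.1  0.1]
h6 T [-0.3 -0.1]
fh S [ 0.  -0.1]
fh T [-0.9 -0. ]
```

```bash
cat > loaf.py <<'E'
from fit import *
p=np.load("car.npy"); Rz=R.from_euler('z',p[3])
L=[((-30,55,75),s(302,209),t(312,275)),((-30,-55,75),s(127,229),t(468,272)),((30,55,75),s(308,268),t(313,193)),((30,-55,75),s(130,300),t(466,190)),((-30,55,0),None,t(294,297)),((30,55,0),s(322,345),None),((30,-55,0),s(151,370),None)]
def f(q):
    r=[]
    for P,a,b in L:
        w=Rz.apply((R.from_euler('z',q[2]).apply(P)+[q[0],q[1],0])/1000)+p[:3]
        if a: r+=list(proj(S,w)[0]-a)
        if b: r+=list(proj(T,w)[0]-b)
    return np.array(r)
r=least_squares(f,[80,-105,0],x_scale=[10,10,.1],loss="soft_l1");print(r.x.round(3),r.fun.reshape(-1,2).round(1))
print("hole pos allowed f<",r.x[0]-30-20, "plate edge skew mm over 55:",55*r.x[2])
W=Rz.apply(np.array([[-60,0,14],[-60,0,40],[p[5],0,14]])/1000)+p[:3];print(W.round(4))
E
python3 loaf.py
```

```text
[ 1.11776e+02 -1.04936e+02  1.40000e-02] [[ 0.3 -2. ]
 [ 0.2  0.3]
 [ 0.5 -0.4]
 [ 0.6 -0. ]
 [-0.3  1.1]
 [-1.1  0.1]
 [-2.4 -0.2]
 [-0.1 -0.3]
 [-1.2  1.5]
 [ 0.4  0.5]
 [-0.2  1.4]]
hole pos allowed f< 61.776452973222604 plate edge skew mm over 55: 0.791519948980373
[[0.5213 0.0697 0.1741]
 [0.5213 0.0697 0.2001]
 [0.5804 0.0686 0.1741]]
```

```bash
cat >> h.py <<'E'
YAW=-0.0172
def tgtR(psi=YAW): # tool z down, tool y along (cos psi, sin psi)
    y=np.array([np.cos(psi),np.sin(psi),0]); z=np.array([0,0,-1.]); x=np.cross(y,z); return R.from_matrix(np.c_[x,y,z])
def rows(P,o=None,psi=YAW,turnfrac=None):
    from bench import ctrl
    o=o or ctrl.get_obs(); R0=q2R(o["eef_rot"]); G=tgtR(psi); rv=(R0.inv()*G).as_rotvec()
    out=[]
    for i,w in enumerate(P):
        fr=1 if turnfrac is None else turnfrac[i]
        d=R0.inv().apply(np.array(w)-o["eef_pos"])*1000
        out.append(" ".join(f"{v:.1f}" for v in d)+" "+" ".join(f"{v:.3f}" for v in rv*fr))
    print("; ".join(out))
E
python3 - <<'E'
from h import *
rows([(.209,-.53,.29),(.209,-.52,.35),(.209,-.50,.41),(.21,-.47,.46),(.215,-.43,.50),(.22,-.38,.53),(.24,-.33,.55),(.265,-.28,.55)],turnfrac=[0,0,.1,.2,.3,.4,.5,.6])
E
```

```text
2.1 -4.9 -59.4 -0.000 -0.000 -0.000; 5.7 -14.3 -119.4 -0.000 -0.000 -0.000; 13.0 -33.0 -179.4 -0.000 -0.000 -0.118; 24.9 -60.7 -229.3 -0.000 -0.000 -0.236; 44.1 -96.2 -269.3 -0.000 -0.000 -0.355; 66.9 -141.0 -299.2 -0.000 -0.000 -0.473; 103.7 -180.4 -319.1 -0.001 -0.001 -0.591; 145.2 -217.9 -319.1 -0.001 -0.001 -0.709
```

Call:
step_arm(
  targets="2 -5 -59 0 0 0; 6 -14 -119 0 0 0; 13 -33 -179 0 0 -0.12; 25 -61 -229 0 0 -0.24; 44 -96 -269 0 0 -0.35; 67 -141 -299 0 0 -0.47; 104 -180 -319 0 0 -0.59; 145 -218 -319 0 0 -0.71",
  grip=60,
)

```text
time_s: 1.15
eef_pos: [0.265, -0.2787, 0.552]
eef_rot: [0.002, 0.857, 0.516, -0.0]
wrist_force: [0.4, -0.7, -0.1]
opening: 0.597
```

Run:
```python
from h import *
rows([(.295,-.23,.55),(.32,-.175,.55),(.35,-.12,.54),(.38,-.07,.52),(.42,-.03,.49),(.46,.01,.46),(.49,.045,.42),(.519,.07,.38)],turnfrac=[.25,.5,.75,1,1,1,1,1])
```

```text
57.1 3.8 1.9 0.001 0.001 -0.117; 117.4 0.2 1.8 0.001 0.001 -0.235; 180.0 0.9 11.7 0.002 0.002 -0.352; 238.3 4.0 31.6 0.002 0.003 -0.469; 292.4 20.6 61.5 0.002 0.003 -0.469; 346.5 37.2 91.4 0.002 0.003 -0.469; 391.6 47.2 131.4 0.002 0.003 -0.469; 427.3 61.0 171.4 0.002 0.003 -0.469
```

Call:
step_arm(
  targets="57 4 2 0 0 -0.12; 117 0 2 0 0 -0.24; 180 1 12 0 0 -0.35; 238 4 32 0.002 0.003 -0.469; 292 21 62 0.002 0.003 -0.469; 346 37 91 0.002 0.003 -0.469; 392 47 131 0.002 0.003 -0.469; 427 61 171 0.002 0.003 -0.469",
)

```text
time_s: 2.15
eef_pos: [0.52, 0.0704, 0.378]
eef_rot: [-0.002, 0.714, 0.701, 0.001]
wrist_force: [1.1, -1.3, 0.2]
opening: 0.6
```

```bash
cat > look.py <<'E'
import sys; from h import *
from bench import optics,ctrl
for n in sys.argv[2:]:
    c=optics.camera(n); t=sys.argv[1]; np.savez(n+t+".npz",**c); cv2.imwrite(f"pics/{n}{t}.png",c["image"][:,:,::-1])
o=ctrl.get_obs(); print(o["time_s"],np.round(o["eef_pos"],4),np.round(o["eef_rot"],4),np.round(o["wrist_force"],2))
E
python3 look.py 1 wrist
python3 - <<'E'
from h import *
p=np.load("car.npy");Rz=R.from_euler('z',p[3]);c=load("wrist1")
for n,P in dict(bar=(-60,0,46),a=(-60,22,46),b=(-60,-22,46),fh=(p[5],0,14),h2=(22+p[4],0,0),h3=(44+p[4],0,0),h4=(66+p[4],0,0)).items(): print(n,proj(c,Rz.apply(np.array(P)/1000)+p[:3]).round(1))
E
```

```text
2.2 [0.5199 0.0725 0.3705] [-0.0058  0.7133  0.7009 -0.0013] [-2.49  0.89 -5.4 ]
bar [[256.6 171.2]]
a [[256.6 149.5]]
b [[256.6 192.1]]
fh [[310.  164.5]]
h2 [[333.9 162. ]]
h3 [[353.1 162. ]]
h4 [[372.2 162. ]]
```

View pics/wrist1.png

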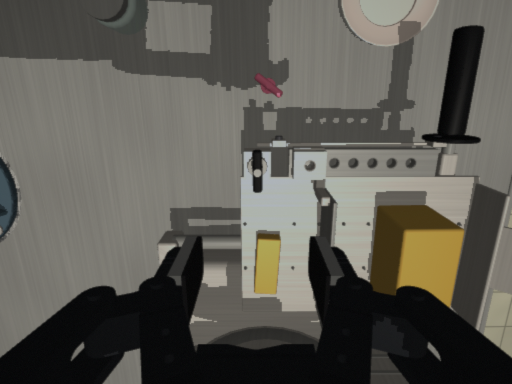

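Run:
```python
from h import *
rows([(.5213,.0697,.32),(.5213,.0697,.27),(.5213,.0697,.23)])
```

```text
-3.1 1.9 50.4 -0.010 -0.006 -0.000; -3.4 2.4 100.4 -0.010 -0.006 -0.000; -3.7 2.8 140.4 -0.010 -0.006 -0.000
```

Call:
step_arm(
  targets="0 2 55 0 0 0; 0 2 105 0 0 0; 0 2 145 0 0 0; 0 2 145 0 0 0; 0 2 145 0 0 0",
)

```text
time_s: 2.82
eef_pos: [0.522, 0.0687, 0.2361]
eef_rot: [-0.001, 0.714, 0.7, 0.001]
wrist_force: [1.0, 0.3, 0.7]
opening: 0.599
```

```bash
python3 look.py 2 wrist
python3 - <<'E'
from h import *
p=np.load("car.npy");Rz=R.from_euler('z',p[3]);c=load("wrist2")
for n,P in dict(bar=(-60,0,46),a=(-60,22,46),b=(-60,-22,46),fh=(p[5],0,14),h2=(22+p[4],0,0),h3=(44+p[4],0,0),h4=(66+p[4],0,0)).items(): print(n,proj(c,Rz.apply(np.array(P)/1000)+p[:3]).round(1))
rows([(.5213,.0697,.23),(.5213,.0697,.184)])
E
```

```text
2.875 [0.5224 0.0686 0.2367] [-2.000e-04  7.142e-01  7.000e-01  1.900e-03] [-0.12  0.32  0.56]
bar [[253.8 224.5]]
a [[253.6 188.3]]
b [[253.9 258.4]]
fh [[341.  205.9]]
h2 [[377.3 199.3]]
h3 [[407.8 199.2]]
h4 [[438.3 199.2]]
1.0 -1.2 6.7 0.002 -0.003 -0.003; 0.9 -1.3 52.7 0.002 -0.003 -0.003
```

View pics/wrist2.png

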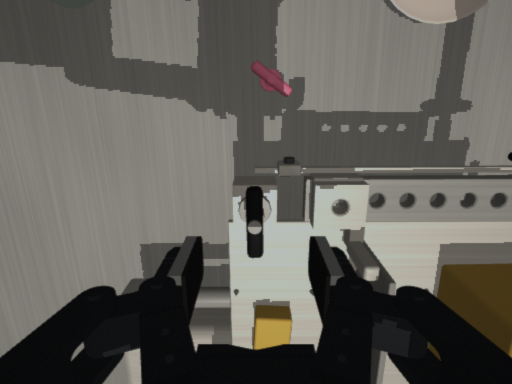

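Call:
step_arm(
  targets="1 -0.4 25 0.002 -0.003 -0.003; 1 -0.4 45 0.002 -0.003 -0.003; 1 -0.4 52 0.002 -0.003 -0.003; 1 -0.4 52 0.002 -0.003 -0.003; 1 -0.4 52 0.002 -0.003 -0.003",
  grip=40,
)

```text
time_s: 3.5
eef_pos: [0.5216, 0.0699, 0.1838]
eef_rot: [-0.0, 0.713, 0.701, -0.0]
wrist_force: [0.7, 1.4, 0.0]
opening: 0.4
```

```bash
python3 look.py 3 wrist scene
```

```text
3.6 [0.5213 0.0699 0.1834] [-6.000e-04  7.131e-01  7.011e-01 -4.000e-04] [ 0.07  0.16 -0.12]
```

View pics/wrist3.png

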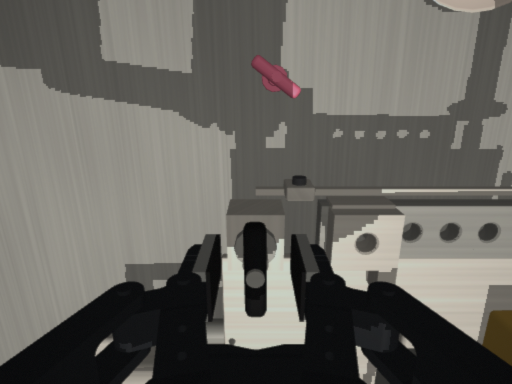

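The bar (about 255,270) stands between the pads (210 / 302), centred. Closing.

Call:
step_arm(
  targets="0 0 0 0 0 0; 0 0 0 0 0 0; 0 0 0 0 0 0; 0 0 0 0 0 0",
  grip=0,
)

```text
time_s: 4.1
eef_pos: [0.521, 0.07, 0.1829]
eef_rot: [-0.001, 0.713, 0.701, -0.001]
wrist_force: [-0.8, -0.1, 5.0]
opening: 0.107
```

```bash
python3 look.py 4 wrist scene
```

```text
4.2 [0.521  0.07   0.1829] [-9.000e-04  7.131e-01  7.011e-01 -7.000e-04] [-0.7  -0.5   6.34]
```

View pics/wrist4.png

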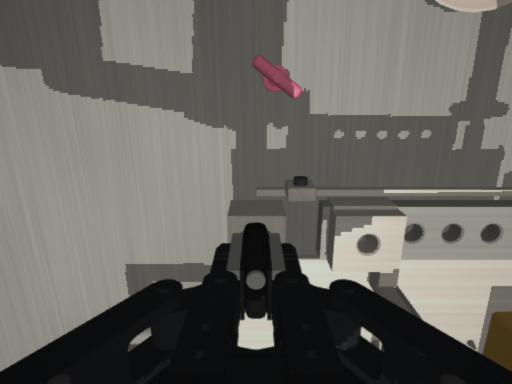

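Call:
step_arm(
  targets="0 0 -2 0 0 0; 0 0 -4 0 0 0; 0 0 -6 0 0 0; 0 0 -9 0 0 0; 0 0 -13 0 0 0; 0 0 -18 0 0 0; 0 0 -24 0 0 0; 0 0 -30 0 0 0",
)

```text
time_s: 5.2
eef_pos: [0.5205, 0.07, 0.2128]
eef_rot: [-0.001, 0.713, 0.701, -0.001]
wrist_force: [2.0, -0.4, -4.9]
opening: 0.104
```

Run:
```python
from bench import ctrl
import numpy as np
o=ctrl.get_obs(); print(np.round(o["eef_pos"],4),np.round(o["wrist_force"],2),np.round(o["torque"],3),o["opening"])
```

```text
[0.5205 0.07   0.2128] [ 2.03 -0.35 -4.86] [-0.076 -0.549 -0.014] 0.10430036168663914
```

Call:
step_arm(
  targets="0 0 -6 0 0 0; 0 0 -12 0 0 0; 0 0 -20 0 0 0; 0 0 -30 0 0 0; 0 0 -40 0 0 0; 0 0 -40 0 0 0; 0 0 -40 0 0 0",
)

```text
time_s: 6.08
eef_pos: [0.5207, 0.07, 0.2521]
eef_rot: [-0.001, 0.713, 0.701, -0.001]
wrist_force: [-0.1, 0.5, -0.6]
opening: 0.104
```

```bash
python3 look.py 5 wrist scene top
```

```text
6.225 [0.5206 0.07   0.2518] [-0.0017  0.7131  0.7011 -0.0013] [ 0.34  0.26 -0.12]
```

Run:
```python
import cv2
a=cv2.imread("pics/scene5.png"); cv2.imwrite("pics/scene5c.png",cv2.resize(a[110:260,110:290],None,fx=4,fy=4,interpolation=cv2.INTER_CUBIC))
```

```text
(no output)
```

View pics/wrist5.png

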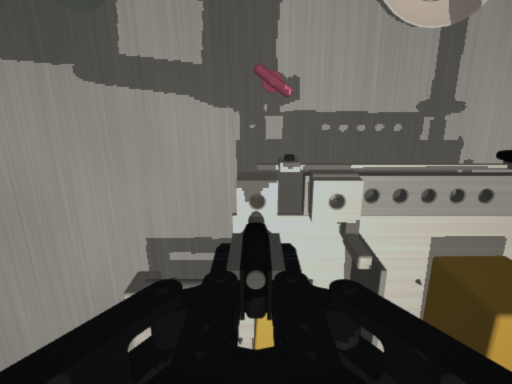

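View pics/scene5c.png

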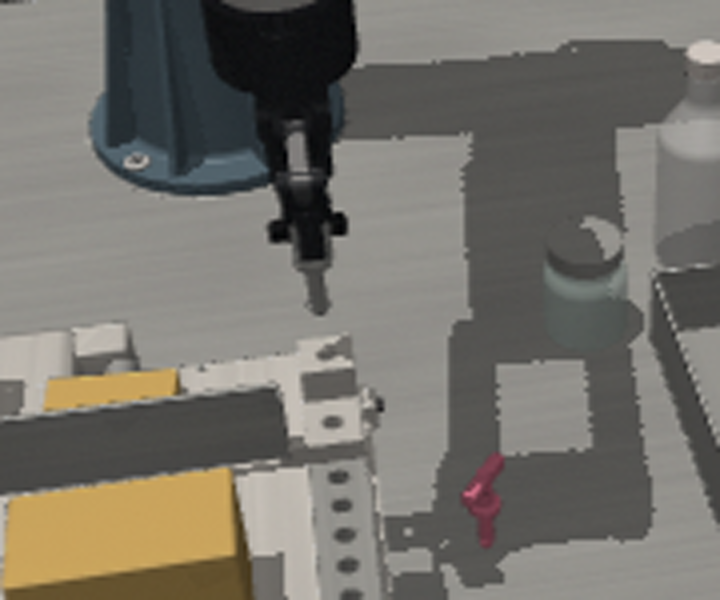

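```bash
cat >> h.py <<'E'
def car(P):
    p=np.load("car.npy"); return R.from_euler('z',p[3]).apply(np.array(P,float)/1000)+p[:3]
def tocar(w):
    p=np.load("car.npy"); return R.from_euler('z',-p[3]).apply(np.array(w)-p[:3])*1000
E
python3 - <<'E'
from h import *
o=(.5207,.0701,.2519)
for n in("wrist5","scene5"):
    c=load(n)
    for z in(-.0458,-.0418,-.0088,.0232): print(n,z,proj(c,np.array(o)+[0,0,z]).round(1))
    p=np.load("car.npy")
    for P in ((p[5],0,14),(-60,0,14),(22+p[4],0,0),(44+p[4],0,0)): print(P,proj(c,car(P)).round(1))
print(tocar(o))
a=cv2.imread("pics/wrist5.png")[130:310,210:420]; cv2.imwrite("pics/w5c.png",cv2.resize(a,None,fx=3.3,fy=3.3,interpolation=cv2.INTER_CUBIC))
E
```

```text
wrist5 -0.0458 [[255.3 215.6]]
wrist5 -0.0418 [[255.3 218. ]]
wrist5 -0.0088 [[255.1 241.7]]
wrist5 0.0232 [[254.7 275.2]]
(np.float64(-0.9277392574512693), 0, 14) [[337.6 200.3]]
(-60, 0, 14) [[256.3 200.1]]
(np.float64(28.77329908417667), 0, 0) [[371.8 194.5]]
(np.float64(50.77329908417667), 0, 0) [[400.5 194.6]]
scene5 -0.0458 [[189.5 187.6]]
scene5 -0.0418 [[189.4 186.3]]
scene5 -0.0088 [[187.8 175.4]]
scene5 0.0232 [[186.2 164.3]]
(np.float64(-0.9277392574512693), 0, 14) [[192.6 215.1]]
(-60, 0, 14) [[190.8 197.9]]
(np.float64(28.77329908417667), 0, 0) [[194.2 228.6]]
(np.float64(50.77329908417667), 0, 0) [[194.9 235.8]]
[-60.59844708   0.43339348  91.78921383]
```

View pics/w5c.png

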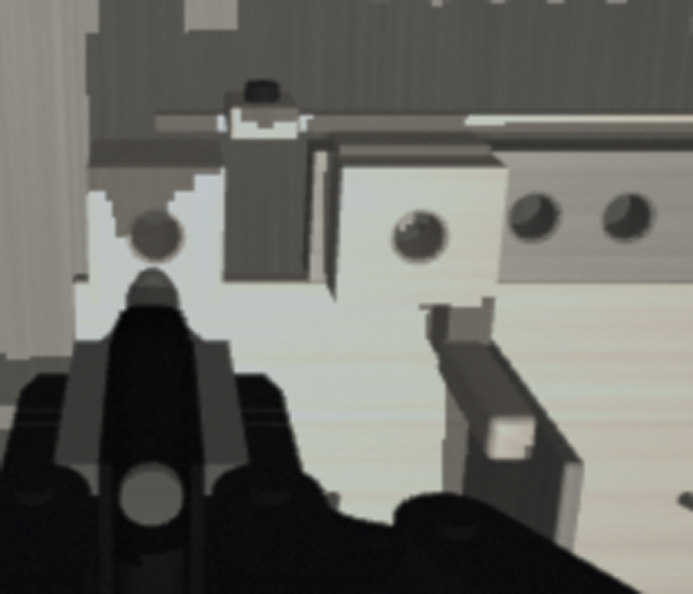

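Call:
step_arm(
  targets="-0.2 15 0 0 0 0; -0.5 35 0 0 0 0; -0.9 52 0 0 0 0; -1 58.5 0 0 0 0; -1 58.5 0 0 0 0; -1 58.5 0 0 0 0",
)

```text
time_s: 6.98
eef_pos: [0.579, 0.0681, 0.2519]
eef_rot: [-0.002, 0.713, 0.701, -0.001]
wrist_force: [0.1, -0.4, -0.4]
opening: 0.104
```

Call:
step_arm(
  targets="0 0 8 0 0 0; 0 0 16 0 0 0; 0 0 22 0 0 0; 0 0 25 0 0 0; 0 0 25 0 0 0; 0 0 25 0 0 0",
)

```text
time_s: 7.72
eef_pos: [0.5794, 0.068, 0.2274]
eef_rot: [-0.001, 0.713, 0.701, -0.001]
wrist_force: [0.7, -0.1, -0.5]
opening: 0.106
```

```bash
python3 look.py 6 wrist scene
python3 - <<'E'
import cv2
a=cv2.imread("pics/scene6.png"); cv2.imwrite("pics/scene6c.png",cv2.resize(a[150:270,120:270],None,fx=4.6,fy=4.6,interpolation=cv2.INTER_CUBIC))
a=cv2.imread("pics/wrist6.png")[150:320,180:380]; cv2.imwrite("pics/w6c.png",cv2.resize(a,None,fx=3.5,fy=3.5,interpolation=cv2.INTER_CUBIC))
E
```

```text
7.825 [0.5795 0.068  0.2275] [-0.001   0.7131  0.7011 -0.0008] [-0.01  0.37 -0.93]
```

View pics/w6c.png

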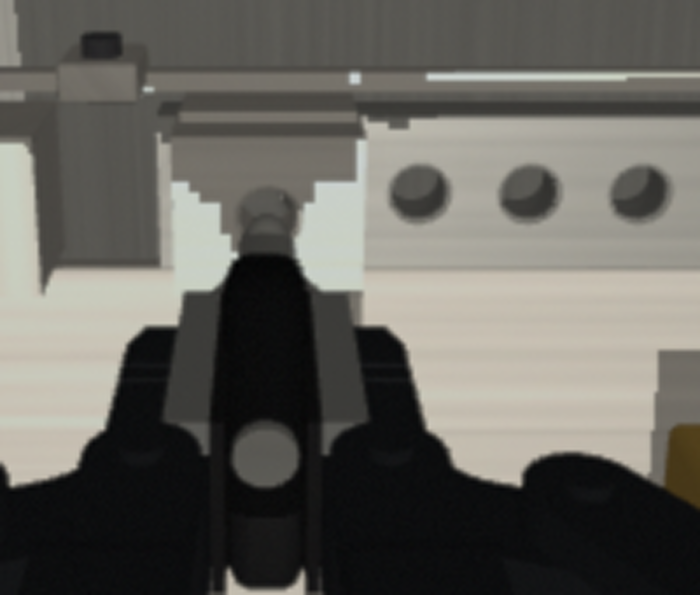

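View pics/scene6c.png

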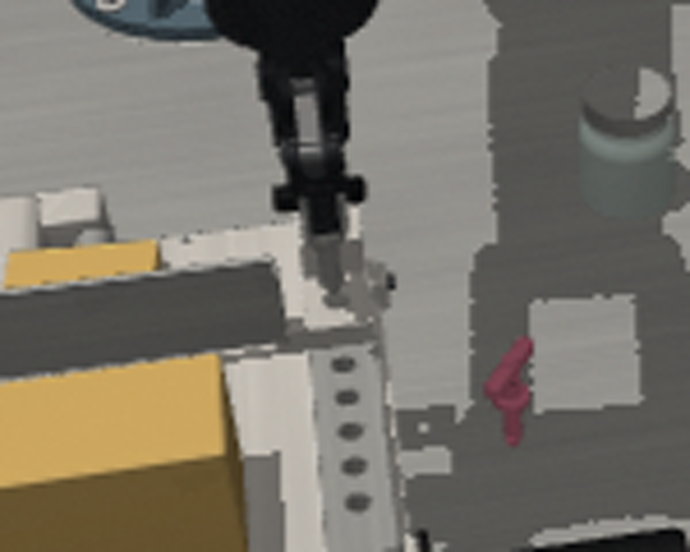

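Run:
```python
from h import *
c=load("wrist6"); o=np.array([.5795,.068,.2275])
f=lambda w:((proj(c,w)[0]-[180,150]+.36)*3.5).round(1)
for d in(-.0458,-.0418): print("tip",f(o+[0,0,d]))
print("under at foot top",f([o[0],o[1],.1741]), f([o[0],o[1]+.001,.1741]),f([o[0]+.001,o[1],.1741]))
```

```text
tip [265.  232.1]
tip [264.9 240.5]
under at foot top [265.1 217.2] [265.  212.1] [270.5 217.1]
```

Call:
step_arm(
  targets="0.6 0.4 3 0 0 0; 0.6 0.4 6 0 0 0; 0.6 0.4 9 0 0 0; 0.6 0.4 11 0 0 0; 0.6 0.4 11 0 0 0",
)

```text
time_s: 8.45
eef_pos: [0.5796, 0.0687, 0.216]
eef_rot: [-0.001, 0.713, 0.701, -0.001]
wrist_force: [-0.2, -0.7, -0.4]
opening: 0.105
```

```bash
cat > st.py <<'E'
from bench import ctrl
from h import *
o=ctrl.get_obs(); print(o["time_s"],np.round(o["eef_pos"],4),"F",np.round(o["wrist_force"],2),"T",np.round(o["torque"],3),round(o["opening"],3),"tip depth below foot top mm",round((.1741-(o["eef_pos"][2]-.0458))*1000,1),"car",tocar(o["eef_pos"]).round(2))
E
python3 st.py
```

```text
8.45 [0.5796 0.0687 0.216 ] F [-0.2  -0.66 -0.42] T [0.06  0.008 0.048] 0.105 tip depth below foot top mm 3.9 car [-1.720e+00  1.000e-02  5.584e+01]
```

Call:
step_arm(
  targets="0 0 2 0 0 0; 0 0 3 0 0 0; 0 0 4 0 0 0; 0 0 5 0 0 0",
)

```text
time_s: 8.95
eef_pos: [0.5799, 0.0686, 0.2118]
eef_rot: [-0.001, 0.713, 0.701, -0.001]
wrist_force: [-0.6, 0.6, 0.2]
opening: 0.107
```

```bash
python3 st.py
```

```text
8.95 [0.5799 0.0686 0.2118] F [-0.57  0.62  0.25] T [ 0.172 -0.054  0.002] 0.107 tip depth below foot top mm 8.1 car [-1.350e+00 -2.000e-02  5.165e+01]
```

Call:
step_arm(
  targets="0 0 1 0 0 0; 0 0 2 0 0 0; 0 0 2.5 0 0 0; 0 0 2.5 0 0 0",
)

```text
time_s: 9.45
eef_pos: [0.5796, 0.0686, 0.2084]
eef_rot: [-0.001, 0.713, 0.701, -0.001]
wrist_force: [1.5, 0.4, -1.3]
opening: 0.107
```

```bash
python3 look.py 7 scene wrist; python3 st.py;python3 - <<'E'
import cv2
a=cv2.imread("pics/scene7.png"); cv2.imwrite("pics/scene7c.png",cv2.resize(a[150:270,120:270],None,fx=4.6,fy=4.6,interpolation=cv2.INTER_CUBIC))
E
```

```text
9.55 [0.5796 0.0686 0.2084] [-0.0014  0.7131  0.7011 -0.001 ] [ 1.66  0.38 -1.89]
9.55 [0.5796 0.0686 0.2084] F [ 1.66  0.38 -1.89] T [ 0.104 -0.285 -0.026] 0.107 tip depth below foot top mm 11.5 car [-1.7  -0.06 48.26]
```

View pics/scene7c.png

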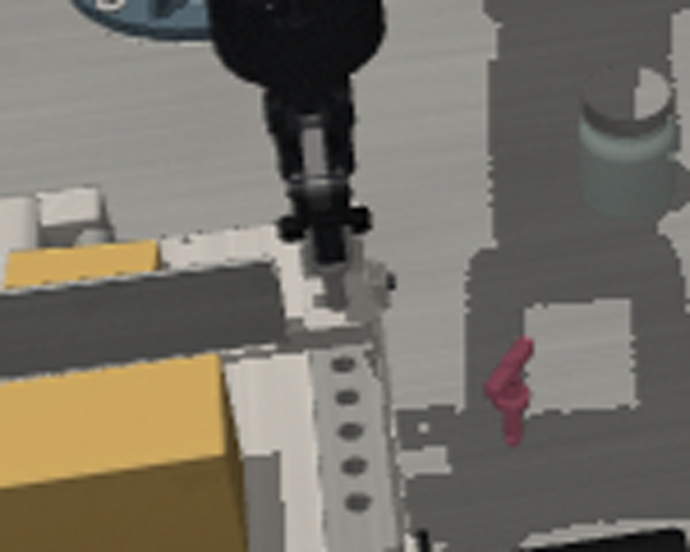

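Call:
step_arm(
  targets="0 3 0 0 0 0; 0 8 0 0 0 0; 0 13 0 0 0 0; 0 18 0 0 0 0; 0 23 0 0 0 0; 0 26 0 0 0 0; 0 26 0 0 0 0",
)

```text
time_s: 10.42
eef_pos: [0.606, 0.0681, 0.2085]
eef_rot: [-0.001, 0.713, 0.701, -0.001]
wrist_force: [-0.8, 1.3, -1.2]
opening: 0.103
```

```bash
python3 look.py 8 scene top; python3 st.py;python3 - <<'E'
import cv2
a=cv2.imread("pics/scene8.png"); cv2.imwrite("pics/scene8c.png",cv2.resize(a[150:270,90:250],None,fx=4.6,fy=4.6,interpolation=cv2.INTER_CUBIC))
E
```

```text
10.525 [0.6059 0.0681 0.2087] [-1.000e-03  7.131e-01  7.011e-01 -7.000e-04] [-0.67  1.12 -0.83]
10.525 [0.6059 0.0681 0.2087] F [-0.67  1.12 -0.83] T [ 0.171  0.233 -0.002] 0.105 tip depth below foot top mm 11.2 car [24.63 -0.08 48.6 ]
```

View pics/scene8c.png

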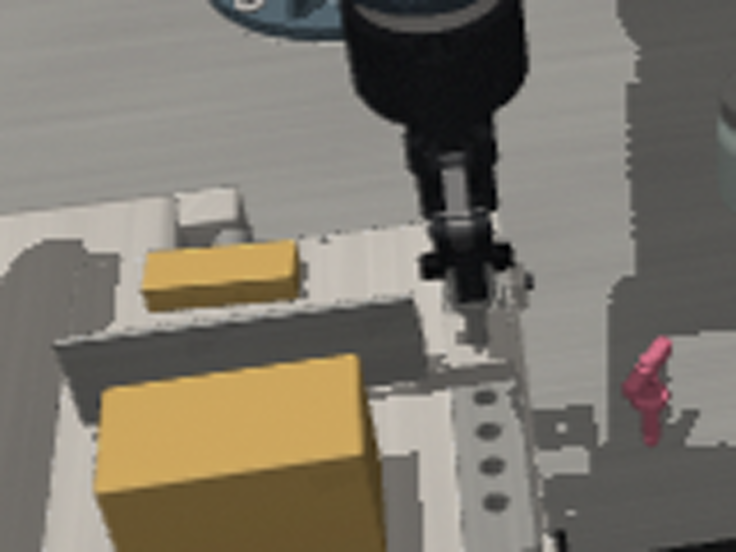

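Call:
step_arm(
  targets="0 4 0 0 0 0; 0 9 0 0 0 0; 0 14 0 0 0 0; 0 19 0 0 0 0; 0 23 0 0 0 0; 0 26 0 0 0 0; 0 26 0 0 0 0; 0 26 0 0 0 0",
)

```text
time_s: 11.52
eef_pos: [0.632, 0.0676, 0.2084]
eef_rot: [-0.001, 0.713, 0.701, -0.001]
wrist_force: [0.3, 1.4, -2.3]
opening: 0.108
```

```bash
python3 look.py 9 scene wrist; python3 st.py;python3 - <<'E'
import cv2
a=cv2.imread("pics/scene9.png"); cv2.imwrite("pics/scene9c.png",cv2.resize(a[150:270,90:250],None,fx=4.6,fy=4.6,interpolation=cv2.INTER_CUBIC))
E
```

```text
11.625 [0.6318 0.0677 0.2085] [-0.0011  0.7131  0.7011 -0.0008] [-0.45  0.99 -0.21]
11.625 [0.6318 0.0677 0.2085] F [-0.45  0.99 -0.21] T [0.162 0.062 0.016] 0.102 tip depth below foot top mm 11.4 car [50.5  -0.07 48.38]
```

View pics/scene9c.png

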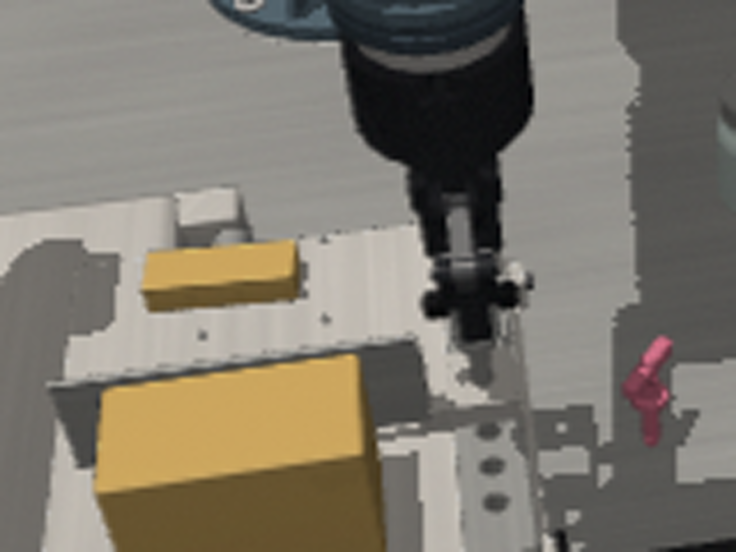

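View pics/wrist9.png

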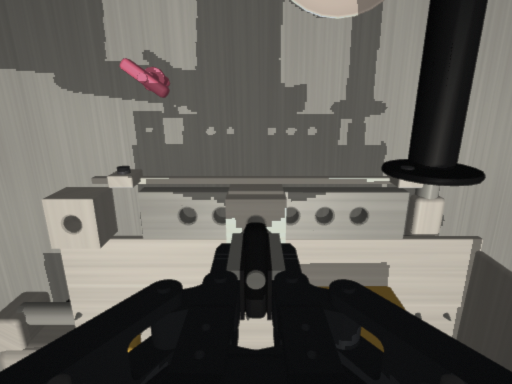

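Call:
step_arm(
  targets="0 0 1 0 0 0; 0 0 2 0 0 0; 0 0 3 0 0 0; 0 0 4 0 0 0; 0 0 4.5 0 0 0",
)

```text
time_s: 12.25
eef_pos: [0.6317, 0.0677, 0.2039]
eef_rot: [-0.001, 0.713, 0.701, -0.001]
wrist_force: [0.1, 0.1, 1.1]
opening: 0.104
```

```bash
python3 st.py
```

```text
12.25 [0.6317 0.0677 0.2039] F [0.1  0.14 1.12] T [ 0.116 -0.201  0.001] 0.104 tip depth below foot top mm 16.0 car [50.43 -0.08 43.78]
```

Call:
step_arm(
  targets="0 0 1 0 0 0; 0 0 2 0 0 0; 0 0 3 0 0 0; 0 0 4 0 0 0",
)

```text
time_s: 12.75
eef_pos: [0.6316, 0.0677, 0.1999]
eef_rot: [-0.001, 0.713, 0.701, -0.001]
wrist_force: [2.1, 0.4, 1.5]
opening: 0.102
```

```bash
python3 st.py
```

```text
12.75 [0.6316 0.0677 0.1999] F [2.11 0.36 1.49] T [ 0.147 -0.276  0.002] 0.102 tip depth below foot top mm 20.0 car [50.37 -0.08 39.83]
```

In the rail hole (20 mm deep, 2 N). Continuing gently.

Call:
step_arm(
  targets="0 0.2 1.5 0 0 0; 0 0.2 3 0 0 0; 0 0.2 4.5 0 0 0; 0 0.2 6 0 0 0; 0 0.2 7.5 0 0 0",
)

```text
time_s: 13.38
eef_pos: [0.6317, 0.0677, 0.1923]
eef_rot: [-0.001, 0.713, 0.701, -0.001]
wrist_force: [0.8, -0.1, 0.6]
opening: 0.102
```

```bash
python3 st.py
```

```text
13.375 [0.6317 0.0677 0.1923] F [ 0.83 -0.06  0.6 ] T [ 0.127 -0.269 -0.003] 0.102 tip depth below foot top mm 27.6 car [50.47 -0.06 32.22]
```

Call:
step_arm(
  targets="0 0 1.5 0 0 0; 0 0 3 0 0 0; 0 0 4.5 0 0 0; 0 0 6 0 0 0; 0 0 7 0 0 0; 0 0 7 0 0 0",
)

```text
time_s: 14.12
eef_pos: [0.6315, 0.0677, 0.1852]
eef_rot: [-0.002, 0.713, 0.701, -0.001]
wrist_force: [0.5, 0.5, -2.4]
opening: 0.105
```

```bash
python3 st.py
```

```text
14.125 [0.6315 0.0677 0.1852] F [ 0.5   0.5  -2.42] T [ 0.195 -0.036  0.01 ] 0.105 tip depth below foot top mm 34.7 car [ 5.019e+01 -2.000e-02  2.507e+01]
```

Call:
step_arm(
  targets="0 0 0.7 0 0 0; 0 0 1.4 0 0 0; 0 0 2 0 0 0; 0 0 2 0 0 0",
)

```text
time_s: 14.62
eef_pos: [0.6317, 0.0676, 0.1834]
eef_rot: [-0.001, 0.713, 0.701, -0.001]
wrist_force: [0.3, 0.1, -0.9]
opening: 0.103
```

```bash
python3 st.py
```

```text
14.625 [0.6317 0.0676 0.1834] F [ 0.28  0.08 -0.86] T [ 0.027  0.002 -0.012] 0.103 tip depth below foot top mm 36.5 car [50.44 -0.15 23.31]
```

Call:
step_arm(
  targets="0 0 0.5 0 0 0; 0 0 1 0 0 0; 0 0 1 0 0 0",
)

```text
time_s: 15.0
eef_pos: [0.6318, 0.0677, 0.1829]
eef_rot: [-0.001, 0.713, 0.701, -0.001]
wrist_force: [-1.6, -0.1, 3.2]
opening: 0.105
```

```bash
python3 st.py
```

```text
15.0 [0.6318 0.0677 0.1829] F [-1.56 -0.07  3.22] T [-0.064  0.254  0.038] 0.105 tip depth below foot top mm 37.0 car [50.51 -0.1  22.82]
```

Call:
step_arm(
  targets="0 0 0.4 0 0 0; 0 0 0.8 0 0 0; 0 0 0.8 0 0 0",
)

```text
time_s: 15.38
eef_pos: [0.6322, 0.0677, 0.1829]
eef_rot: [-0.001, 0.713, 0.701, -0.001]
wrist_force: [-2.4, -0.0, 6.3]
opening: 0.104
```

```bash
python3 st.py; python3 look.py 10 wrist scene;python3 - <<'E'
import cv2
a=cv2.imread("pics/scene10.png"); cv2.imwrite("pics/scene10c.png",cv2.resize(a[150:270,90:250],None,fx=4.6,fy=4.6,interpolation=cv2.INTER_CUBIC))
E
```

```text
15.375 [0.6322 0.0677 0.1829] F [-2.42 -0.01  6.31] T [-0.015  0.443  0.013] 0.104 tip depth below foot top mm 37.0 car [50.9  -0.09 22.75]
15.475 [0.6322 0.0677 0.1829] [-7.000e-04  7.131e-01  7.011e-01 -5.000e-04] [-2.12  0.34  6.63]
```

View pics/scene10c.png

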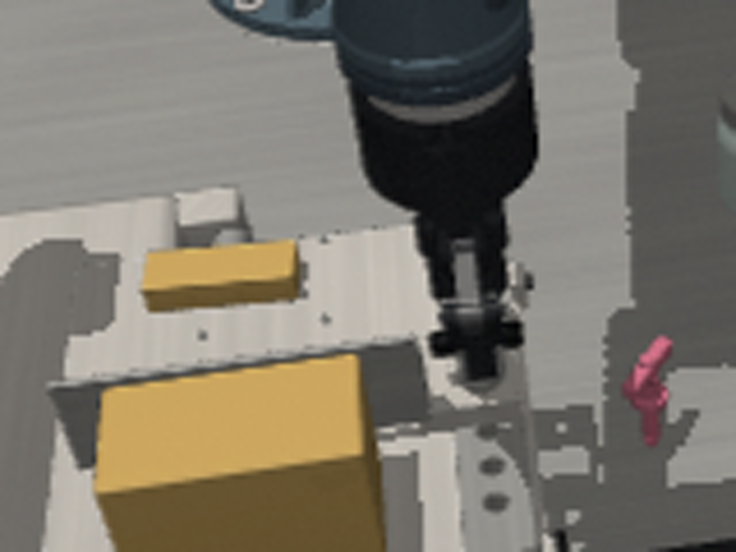

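View pics/wrist10.png

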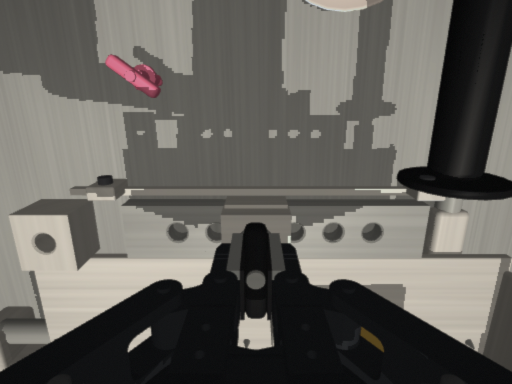

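Call:
step_arm(
  targets="0 -0.3 -0.8 0 0 0; 0 -0.3 -0.8 0 0 0",
)

```text
time_s: 15.72
eef_pos: [0.632, 0.0677, 0.1829]
eef_rot: [-0.001, 0.713, 0.701, -0.0]
wrist_force: [0.4, -0.2, 4.9]
opening: 0.101
```

Call:
step_arm(
  targets="0 0 0 0 0 0; 0 0 0 0 0 0; 0 0 0 0 0 0; 0 0 0 0 0 0",
  grip=40,
)

```text
time_s: 16.23
eef_pos: [0.6313, 0.0677, 0.1822]
eef_rot: [-0.001, 0.713, 0.701, -0.001]
wrist_force: [-0.4, 0.0, 0.2]
opening: 0.402
```

Call:
step_arm(
  targets="0 0 -5 0 0 0; 0 0 -20 0 0 0; 0 0 -45 0 0 0; 0 0 -80 0 0 0; 0 -40 -130 0 0 0; 0 -90 -180 0 0 0; 0 -150 -200 0 0 0; 0 -200 -200 0 0 0",
)

```text
time_s: 17.23
eef_pos: [0.4312, 0.071, 0.3867]
eef_rot: [0.001, 0.713, 0.701, 0.001]
wrist_force: [-0.4, -1.0, 1.8]
opening: 0.4
```

```bash
python3 look.py 11 wrist scene top;python3 - <<'E'
import cv2
a=cv2.imread("pics/scene11.png"); cv2.imwrite("pics/scene11c.png",cv2.resize(a[150:270,90:250],None,fx=4.6,fy=4.6,interpolation=cv2.INTER_CUBIC))
a=cv2.imread("pics/top11.png"); cv2.imwrite("pics/top11c.png",cv2.resize(a[50:210,270:430],None,fx=3.7,fy=3.7,interpolation=cv2.INTER_CUBIC))
E
```

```text
17.375 [0.4305 0.0714 0.3856] [8.000e-04 7.129e-01 7.012e-01 7.000e-04] [0.79 0.08 0.42]
```

View pics/scene11c.png

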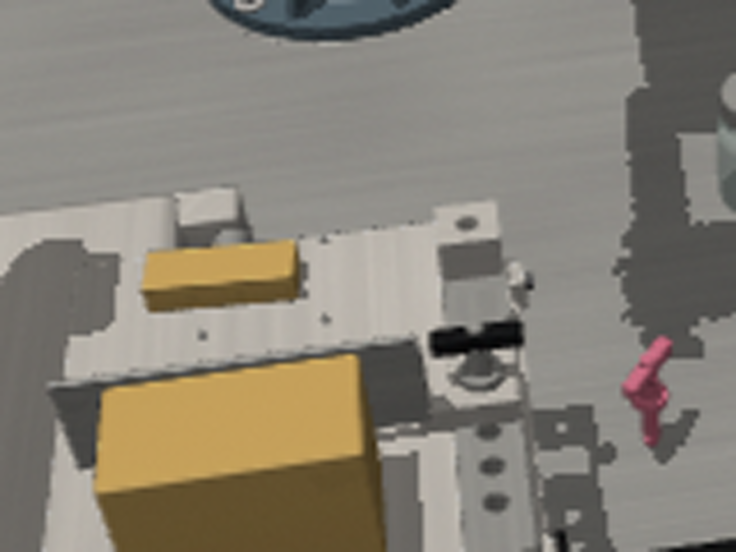

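View pics/top11c.png

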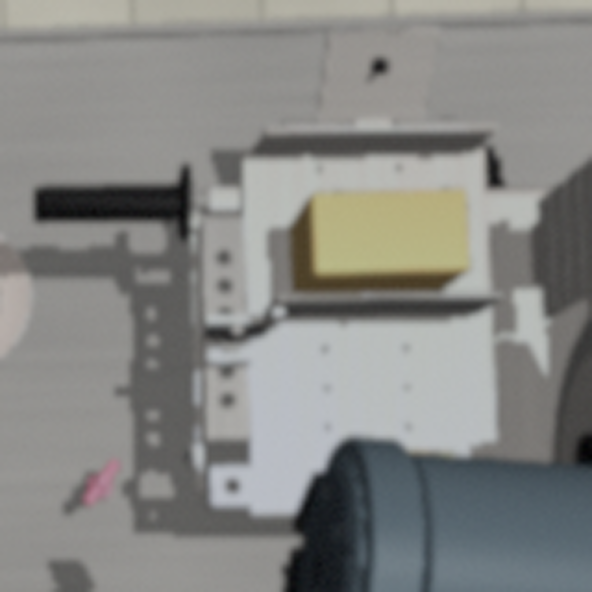

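Run:
```python
from h import *
c=load("scene11"); t=load("top11")
for z in(40,42.5,45): print(z,((proj(c,car((50.7,0,z)))[0]-[90,150]+.4)*4.6).round(1),((proj(t,car((50.7,0,z)))[0]-[270,50]+.36)*3.7).round(1))
a=c["image"].astype(int);b=load("scene0")["image"].astype(int); d=np.abs(a-b).sum(2)[225:252,105:172]; print(d.mean(),d.max())
```

```text
40 [476.  338.4] [233.2 330.8]
42.5 [475.5 334.6] [233.8 330. ]
45 [474.9 330.9] [234.4 329.2]
78.45328911000553 350
```

```bash
python3 -c "
from bench import ticket
print(ticket.hand_in())"
```

```text
the job is handed in; nothing more can be done
None
```

The fence is locked in the third rail hole with the bare steel pin fully home, and I handed the job in at about 17 s of robot time. The hand-in gives no verdict, so the result below rests on my own checks.

**What I did:**
- I drew the pin out of the boss and entered it about 10 mm into the fence foot. With it I carried the fence some 52 mm to carriage x of about 50.7 mm.
- I then lowered the pin gently until the collar seated.
- Wrist force between steps never read above about 7 N. I did not sample the force during the detent.

**Last checks:**
- **Pin:** the tool stopped at the same height as when the pin was parked (TCP z 0.1829 m), with force rising as on a hard stop. After release, the crossbar appears within 1 pixel of where a home pin should be in the scene camera.
- **Hole choice:** three rail holes are visible ahead of the fence, so the pin is in hole 3. Hole 4 would need the fence at about 72.8 mm, but it can only go to about 61.8 mm before touching the loaf.
- **Gap:** I estimate about 11 mm between fence and loaf.
- **Loaf and others:** the loaf looks unmoved by eye in the scene and top pictures. The offcut looked unmoved in the scene picture. I did not check the other bystanders one by one. The gripper is well clear of everything.

**What failed or disagreed:**
- My pixel-difference check on the loaf was inconclusive, because shadows and the fence plate changed in the same region.
- The wrist picture put the boss and fence hole about 1 mm off my first fit. That was within the taper's capture range and I corrected it before inserting the pin.

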